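Unlock the jar mill's guard and hold it open

TASK

Take the slotted key from its wooden block, fit it over the bar-shaped screw head on the jar mill's guard and turn the screw anticlockwise to its stop, then put the key back upright in its block. Then lift the guard by its bar handle and finish while holding it open at 50 degrees from closed (it falls shut if let go, so do not let go at the end). Turn the screw only with the key, keep the guard shut until the screw is undone, and leave the unfired pots and the other things on the table where they are.

Things in the scene. Friction and masses are not known exactly. Their poses are not given: they have to be found in the camera images.
- mill: Bench jar mill, fixed to the table: grey open-topped housing 220 (x) x 280 (y) x 105 mm tall with rollers and two white jars inside, and a control pod on its -y side (reaching 170 mm from the centre, 80 mm tall). Origin at the centre of its underside, z up, x pointing roughly away from the robot. A flat steel grille, the guard, closes its top.
- guard: Flat steel grille 220 x 280 mm, 6 mm thick, 0.5 to 0.85 kg with its screw, hinged along the mill's edge nearest the robot; its far edge lifts up and back towards the robot. Origin on the hinge axis at mid-width, on the grille's underside, 107 mm above the table; x along the grille to its far edge, y along the hinge, z out of its upper face (up when shut).
- guard_angle (a joint): Opening angle of the guard in rad: 0 shut (grille level), grows as the far edge lifts, 1.3 at the stop; 50 degrees is 0.873. The hinge is nearly frictionless: the guard falls shut from any angle.
- guard_hinge (a point): Point on the guard's hinge axis at mid-width (the guard's origin, axes as the guard's).
- guard_handle (a point): Middle of the guard's bar handle: a round bar 12 mm thick and 100 mm long along the guard's y, on a post at either end, its centre line 40 mm above the grille's upper face. The point lies at (170, -30, 46) mm in the guard's frame; axes as the guard's.
- screw_turn (a joint): Turn of the captive screw in rad: 0 fully locked, grows anticlockwise seen from above, 1.2 (about 70 degrees) at its stop, undone. Starts between 0 and 0.2. Stays where it is left (friction about 0.05 N m). The key has about 0.2 rad of play on the bar before it bites, and fits either way round.
- screw: Screw head in the guard, beside the handle, at (170, 85, 6) mm of the guard's frame: a dark disc 30 mm wide, 4 mm thick, with an upright steel bar across it 26 mm long, 9 mm thick, its top 16 mm above the grille's upper face. Origin on the screw's axis at that face; x along the bar, z up; it turns with the screw (x along the guard's x when screw_turn is 0).
- screw_top (a point): Centre of the top of the upright bar, 16 mm above the origin of the screw; axes as the screw's.
- key: Loose steel key, 0.15 kg, upright in its block; origin at the centre of its underside, z up. Foot: square socket 30 x 30 x 19 mm with a slot along x, open below and at both ends, 14 mm wide, 11 mm deep. Then a round stem 14 mm thick; from 60 to 105 mm up, a flat dark grip 34 mm wide along x, 14 mm thick along y. On the bar, its underside is 5 mm above the grille.
- key_block: Wooden block 80 x 80 x 30 mm, fixed to the table, with a square recess 52 x 52 mm and 22 mm deep in its top, in which the key stands, free to turn a little. Origin at the centre of its underside. (Another wooden block, with upright glaze tiles in it, stands on the other side of the mill.)
- key_seat (a point): Centre of the recess's floor, 8 mm above the table.
- mug_a: Unfired clay mug, cream, upright, 76 mm wide at the rim (handle extra), 85 mm tall; origin at centre of its underside. Bystander.
- mug_b: Unfired clay mug, cream, upright, 72 mm wide at the rim (handle extra), 75 mm tall; origin at centre of its underside. Bystander.
- bowl: Unfired clay bowl, cream, 124 mm wide, 60 mm tall; origin at centre of its underside. Bystander.
- creamer: Unfired round-bellied clay jug, cream, 76 mm wide, 85 mm tall; origin at centre of its underside. Bystander.
- pot_lid: Unfired clay teapot lid with a knob, cream, 88 mm wide, 46 mm tall; origin at centre of its underside. Bystander.
- glaze_jar: Closed jar, 70 mm wide, 90 mm tall; origin at centre of its underside. Bystander.
- wood_rib: Flat wooden shaping rib, 40 x 110 x 12 mm, lying flat; origin at centre of its underside. Bystander.
Not all that is in view belongs to the job. Several things have the shape of the key_block; the one meant has the colours described above.

How it is judged:
By the outcome, as a careful person would: the job done as asked, in the order asked, and still so for the second after the job is handed in, while the arm keeps its last pose, push and grip.
It also fails if it takes over 69 s, if anything falls off the work surface, if the arm or the gripper's body presses on something with over 40 N, if the wrist force passes 120 N, or if a joint passes its speed limit or range.

ROBOT

A 6-joint arm with a two-finger parallel gripper is mounted at the origin on the work surface. World frame = base frame: x ahead of the robot, y to its left, z up, the work surface at z = 0. Lengths are in mm, angles in degrees, forces in N, time in s.
With the tool pointing down it reaches from about 350 to 850 mm from the base axis. Payload 8.1 kg.
Tool frame: the origin (TCP) lies at the very end of the fingers, on their centre line; the grasp point (between the pads) lies 19 mm behind it (tcp_to_grasp is the distance from the TCP to the grasp point, in mm); z points along the fingers, x is the direction in which the jaws open and shut, and the axes are right-handed (so a half turn about z gives the same grasp; the last joint's range is limited). The gripper opens to 85 mm and grips with 20 to 120 N. Pads are 22 mm wide; open, the fingers measure 114 mm over their backs; the gripper's body (76 mm by 85 mm) begins 54 mm behind the grasp point. The pads swing forward as they close: fully open they stand 13 mm farther back than shut.
Start: joints at [67.472, 7.471, 85.268, -0, 87.261, -4.893], TCP at [181.756, 571.813, 231.292] pointing down, gripper open.
Joint ranges: [-169.43, 169.43], [-51.17, 129.36], [1.28, 143.12], [-76.62, 256.62], [0, 156.53], [-152.29, 152.29]. Speed limits (degrees/s): [136.94, 136.94, 159.86, 180, 180, 180].

INTERFACE

Orientations are given as [roll, pitch, yaw] about the fixed x, y, z axes, in that order (R = Rz(yaw) Ry(pitch) Rx(roll)).
In Python, from bench import * gives the robot as it stands. The module is installed in compiled form; this text tells all that it offers.
- The arm moves only by the tool apply_moves, never from a script. Its argument "targets" is text: rows parted by semicolons, each of 7 numbers parted by spaces: the turn, a rotation vector about the tool's x, y, z in rad, then the shift along the tool's x, y, z in cm, then the finger opening in cm, from 0 to 8.54. A call has exactly 5 rows; each row is the pose to reach, as a shift and turn from the pose commanded when the call began, along the tool's axes at that moment; what a row does not reach only later rows make up. A row lasts 1/10 s, in which the tool goes at most 50 mm and 8.59 degrees, less where a joint would pass 70% of its speed; a pose out of reach is approached as far as the arm can. A call with a gripper value outside its range is refused whole. The fingers move at their own pace and stop on an object; "force" is the grip in N (left out, the last holds). Time passes only in rows, so rows that repeat a pose let the fingers close, or fill a call up. It gives the time, the measured TCP pose, the force and the opening at its end, in the units of the state.
- sense(): the state, without advancing time (a new reading comes with each control period).
- snapshot(name): name is "side" or "top"; returns the picture (420x560x3 uint8, red, green, blue); there is no depth.
- camera_model(name): a dict with "fx", "fy", "cx", "cy" (pixels), "position" and "attitude" of the camera in the world. Camera axes: x right, y up, looking along -z (the intrinsics and any distortion apply to the point x, -y, -z); pixel columns grow to the right and rows downward; lengths in mm; the calibration is good to about 2 mm. A picture is of the moment at which its call begins. camera_model takes no time and is no camera call.
- hand_in(): hands the job in, once; it reports no verdict.
Trained networks look in the newest picture that a camera, given by its name, has taken for a name from the list of things; names that differ only in an ending like _2 or _b are one class to them, and where a whole thing is asked for, a point or a joint stands for the part that bears it (a point fixed in the world has none). Each returns a list of dicts, best first, with "confidence" (0 to 1); they miss things now and then, are a little off and sometimes report something else, mostly with a low value. They report only what shows in the picture. A call takes as long as a camera call. They do not tell look-alikes from the thing itself.
- recognise(camera, query): "at" ([row, column] in pixels, amid what is visible of it).
- place_of(camera, query): "at" ([row, column] in pixels: a listed point, or the origin of a listed thing).
The state is a dict: "time": time; "joint_pos": joint angles; "qd": joint speeds; "joint_efforts": joint torques, N m; "tool_pos": TCP position; "tcp_rot": TCP orientation; "ft_force": force on the tool from outside, world axes, zero at the start; "wrist_torque": the same for the moment, N m; "finger_gap": finger opening in mm.
Only numpy, scipy, OpenCV 4.12 (cv2) and the standard library are available. Lean on these libraries where they do the work, as an engineer would, in place of code of your own. Each camera call takes 0.05 s, during which the arm holds its last target. There are 200 camera calls.

## Working session

There is one attempt and no reset: what is moved stays moved. The work goes in short steps, Python scripts to look and compute and a tool call to move; the robot and the scene stay as the last step left them, time stands still between calls to the robot, and variables do not carry over. Pictures are saved under pics/ and viewed, about 8 in all and at most 12, crops included, and the job is handed in when it is done.

Besides the shell and the picture viewer there is one more tool, called after "Emit:" in YAML: its name, and indented under it one key for each argument. apply_moves: Moves the arm, as the interface text tells. Its arguments: {"type":"object","properties":{"targets":{"type":"string"},"force":{"type":"number"}},"required":["targets"]}

```bash
mkdir -p pics; python3 - <<'E'
from bench import *
import cv2,numpy as np
for n in("side","top"):
    im=snapshot(n); cv2.imwrite(f"pics/{n}0.png",im[:,:,::-1]); print(n,camera_model(n))
    for q in("key","key_block","key_seat","screw_top","guard_handle","guard_hinge","mill"):
        r=place_of(n,q); print(q,[(np.round(d["at"]).tolist(),round(d["confidence"],2)) for d in r[:4]])
print(sense())
E
```

```text
side {'fx': 392.0661591723898, 'fy': 392.0661591723898, 'cx': 276.52069843480166, 'cy': 206.49060809482253, 'position': array([ 173.86083217, -694.96459775,  757.19402913]), 'attitude': array([ 49.52241433,   0.30402356, -28.77777775])}
key [([336.0, 299.0], 0.77)]
key_block [([388.0, 347.0], 0.93), ([417.0, 260.0], 0.9), ([342.0, 298.0], 0.55)]
key_seat [([392.0, 349.0], 0.95), ([339.0, 296.0], 0.94), ([414.0, 263.0], 0.67), ([208.0, 209.0], 0.28)]
screw_top [([165.0, 249.0], 0.47)]
guard_handle [([177.0, 270.0], 0.87), ([341.0, 300.0], 0.34)]
guard_hinge [([207.0, 207.0], 0.7)]
mill [([224.0, 247.0], 0.59)]
top {'fx': 418.8653869196692, 'fy': 418.8653869196692, 'cx': 282.8565105024047, 'cy': 206.03232365023885, 'position': array([ 401.52787531,  -19.96228676, 1250.2502381 ]), 'attitude': array([  7.03384044,   0.32921422, -88.76674205])}
key [([255.0, 391.0], 0.55), ([205.0, 226.0], 0.22)]
key_block [([300.0, 424.0], 0.8), ([249.0, 386.0], 0.56)]
key_seat [([298.0, 420.0], 0.91), ([250.0, 388.0], 0.79), ([242.0, 432.0], 0.71), ([298.0, 178.0], 0.28)]
screw_top [([200.0, 225.0], 0.5
[... 197 characters left out ...]
.59), ([266.0, 260.0], 0.24)]
{'time': 0.8, 'joint_pos': array([ 6.74727052e+01,  7.46690577e+00,  8.52644717e+01, -2.98758099e-04,
        8.72631688e+01, -4.89353135e+00]), 'qd': array([ 0.05530194,  0.04392919,  0.00049188,  0.02247481,  0.01007456,
       -0.00438419]), 'joint_efforts': array([-3.55834627e-04, -5.69266391e+01, -5.00834262e+01, -5.00578608e-04,
        1.60395892e-03, -2.04997423e-05]), 'tool_pos': array([181.75364527, 571.83496552, 231.36861449]), 'tcp_rot': array([ 1.79999237e+02, -5.40841175e-03,  7.23662508e+01]), 'ft_force': array([ 0.40218713,  0.18526027, -0.5737855 ]), 'wrist_torque': array([ 0.0422092 , -0.02054538,  0.00055133]), 'finger_gap': 85.47412359814147}
```

```bash
ls .
```

```text
pics
```

View pics/side0.png

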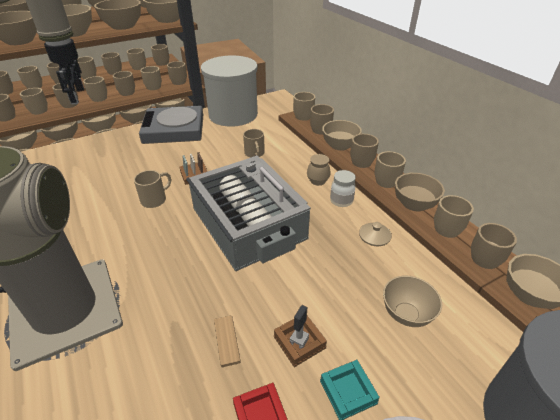

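View pics/top0.png

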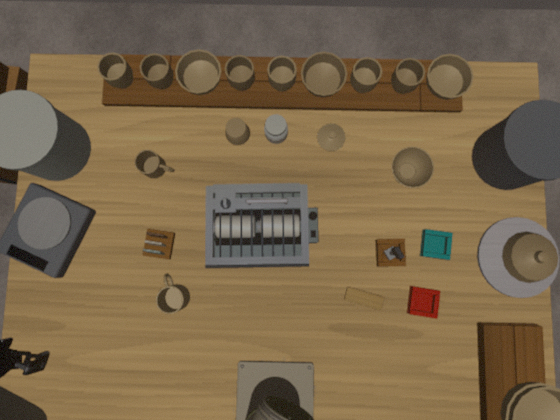

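Wooden block holding the key: side (340,300), top (252,391). Look-alikes: teal block side (388,348)/top (244,437), red block side (410,262)/top (302,425), tile block side (166,192)/top (243,158). I choose the brown one with the key. Screw at about top (203,225), handle at about top (200,267).

```bash
cat > h.py <<'E'
from bench import *
import cv2,numpy as np
from scipy.spatial.transform import Rotation as R
from scipy.optimize import least_squares
def cam(n):
    c=camera_model(n); return c,R.from_euler('xyz',c["attitude"],degrees=True).as_matrix(),np.array(c["position"])
def proj(n,P):
    c,M,p=cam(n); q=(np.atleast_2d(P)-p)@M; q=q*[1,-1,-1]
    return np.c_[c["cy"]+c["fy"]*q[:,1]/q[:,2], c["cx"]+c["fx"]*q[:,0]/q[:,2]]
def onz(n,rc,z):
    c,M,p=cam(n); d=M@np.array([(rc[1]-c["cx"])/c["fx"],-(rc[0]-c["cy"])/c["fy"],-1]); return p+d*(z-p[2])/d[2]
def tri(obs):
    f=lambda X:np.concatenate([proj(n,X)[0]-rc for n,rc in obs]); s=least_squares(f,[450,0,100]); return s.x,np.abs(s.fun).max()
def crop(n,im,r,c,h,w,s):
    return cv2.resize(im[r:r+h,c:c+w,::-1],None,fx=s,fy=s,interpolation=cv2.INTER_CUBIC)
E
cat > a.py <<'E'
from h import *
det=lambda n,q:place_of(n,q)
S=snapshot("side");T=snapshot("top")
print("seat top",onz("top",(250,388),8),"seat side",onz("side",(339,296),8))
print("screw",tri([("side",(165,249)),("top",(200,225))]))
print("handle",tri([("side",(177,270)),("top",(199,268))]))
print("hinge",tri([("side",(207,207)),("top",(266,261))]))
print("key", onz("top",(255,391),8),onz("side",(336,299),8))
for n in("side","top"):
  for q in ("mug_a","bowl","creamer","pot_lid","glaze_jar","wood_rib"):
    print(n,q,[(np.round(onz(n,d["at"],0)[:2]).tolist(),round(d["confidence"],2)) for d in place_of(n,q)[:3]])
a=crop("side",S,295,265,75,75,5);b=crop("top",T,225,365,50,50,7.5);c=crop("top",T,180,200,40,107,7)
cv2.imwrite("pics/c1.png",np.vstack([np.hstack([a,b]),np.pad(c,((0,0),(0,1),(0,0)))[:225,:750]]))
E
python3 a.py
```

```text
seat top [ 430.58786729 -322.01151074    8.        ] seat side [ 421.7248836  -320.72636218    8.        ]
screw (array([549.20281555, 147.79739379, 127.96690128]), np.float64(1.551887930872823))
handle (array([551.49984184,  29.5011379 , 160.41793188]), np.float64(0.8451138180262205))
hinge (array([377.81673052,  44.58633145, 119.51139728]), np.float64(0.12413164557074197))
key [ 416.14099862 -330.68730018    8.        ] [ 430.90538516 -317.77995074    8.        ]
side mug_a [([666.0, 370.0], 0.67), ([295.0, 300.0], 0.6), ([782.0, 13.0], 0.48)]
side bowl [([662.0, -383.0], 0.8)]
side creamer [([677.0, 387.0], 0.74), ([770.0, 126.0], 0.67)]
side pot_lid [([769.0, -149.0], 0.79)]
side glaze_jar [([779.0, 9.0], 0.87)]
side wood_rib [([298.0, -249.0], 0.66)]
top mug_a [([282.0, 296.0], 0.75), ([667.0, 384.0], 0.56)]
top bowl [([666.0, -376.0], 0.67), ([285.0, 300.0], 0.4)]
top creamer [([768.0, 141.0], 0.83)]
top pot_lid [([765.0, -146.0], 0.73), ([430.0, -333.0], 0.49)]
top glaze_jar [([781.0, 24.0], 0.77), ([766.0, 138.0], 0.63), ([428.0, -315.0], 0.34)]
top wood_rib [([288.0, -248.0], 0.78)]
```

View pics/c1.png

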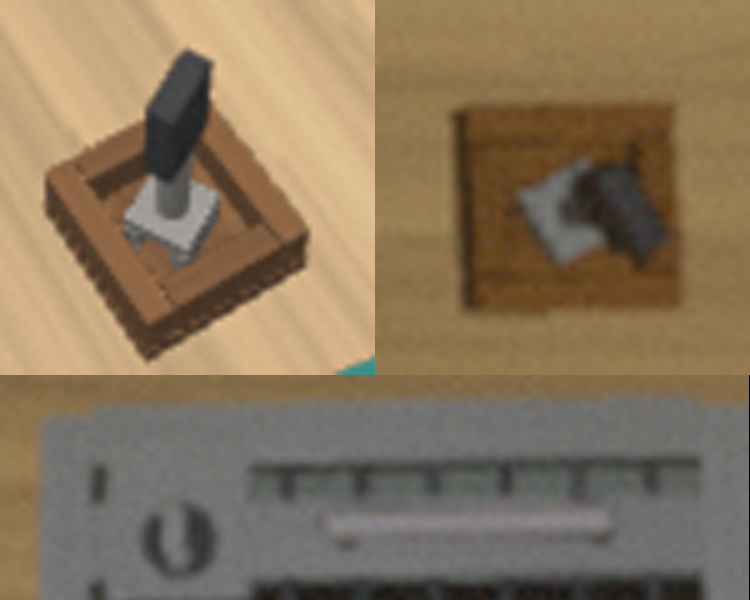

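```bash
cat > b.py <<'E'
from h import *
cs=lambda p:np.array([295+(p[1]-2)/5,265+(p[0]-2)/5])
ct=lambda p:np.array([225+(p[1]-3.3)/7.5,365+(p[0]-375-3.3)/7.5])
cm=lambda p:np.array([180+(p[1]-375-3)/7,200+(p[0]-3)/7])
rz=lambda a:np.array([[np.cos(a),-np.sin(a),0],[np.sin(a),np.cos(a),0],[0,0,1]])
def fit(obs,x0,z):
    def f(v):
        return np.concatenate([proj(n,rz(v[2])@np.array(p)+[v[0],v[1],z])[0]-rc for n,p,rc in obs])
    s=least_squares(f,x0,loss='soft_l1'); print(np.round(s.x[:2],1),np.degrees(s.x[2]).round(1),"res",np.round(f(s.x),1).reshape(-1,2).tolist()); return s.x
# block: corners on top
b=fit([("top",(40,40,30),ct((468,105))),("top",(40,-40,30),ct((675,103))),("top",(-40,-40,30),ct((681,305))),("top",(-40,40,30),ct((470,310))),
 ("side",(-40,40,30),cs((45,175))),("side",(-40,-40,30),cs((148,322))),("side",(40,-40,30),cs((307,235)))],[428,-320,0],0)
for k0 in (0.6,):
  k=fit([("top",(15,15,19),ct((580,157))),("top",(-15,15,19),ct((517,207))),("top",(-15,-15,19),ct((565,265))),
  ("side",(-15,15,19),cs((123,215))),("side",(-15,-15,19),cs((190,250))),("side",(15,-15,19),cs((218,190))),
  ("side",(-17,7,105),cs((148,105))),("side",(17,7,105),cs((188,48))),("side",(17,-7,105),cs((212,62)))],[428,-320,k0],8)
g=lambda x,y,z:(x,y,z+107)
m=fit([("top",g(170,85,22),cm((180,537))),("top",g(170,20,46),cm((328,520))),("top",g(170,-80,46),cm((612,520))),
 ("side",g(170,-30,46),(177,270)),("side",g(170,85,22),(165,249)),("side",g(0,0,0),(207,207)),("top",g(0,0,0),(266,261))],[375,40,0],0)
import sys
S=snapshot("side");T=snapshot("top")
def draw(im,n,pts,col,s,r,c,off=1):
    q=(proj(n,pts)-[r,c])*s+s/2
    cv2.polylines(im,[np.int32(q[:,::-1])],True,col,1)
def W(v,z,P): return np.array([rz(v[2])@np.array(p)+[v[0],v[1],z] for p in P])
sq=lambda a,b,z:[(a,b,z),(-a,b,z),(-a,-b,z),(a,-b,z)]
a=crop("side",S,295,265,75,75,5);t=crop("top",T,225,365,50,50,7.5);cc=crop("top",T,180,200,45,107,7);d=crop("side",S,150,185,60,107,7)
for im,n,s,r,c in((a,"side",5,295,265),(t,"top",7.5,225,365)):
    im=np.ascontiguousarray(im)
    draw(im,n,W(b,0,sq(40,40,30)),(0,255,0),s,r,c);draw(im,n,W(k,8,sq(15,15,19)),(0,0,255),s,r,c);draw(im,n,W(k,8,sq(17,7,105)),(255,255,0),s,r,c);draw(im,n,W(k,8,sq(17,7,60)),(255,0,0),s,r,c)
    if n=="side":a=im
    else:t=im
out=[]
for im,n,s,r,c in((cc,"top",7,180,200),(d,"side",7,150,185)):
    im=np.ascontiguousarray(im)
    draw(im,n,W(m,107,[(170,20,46),(170,-80,46)]),(0,0,255),s,r,c)
    draw(im,n,W(m,107,[(170+13,85,22),(170-13,85,22)]),(0,255,0),s,r,c)
    draw(im,n,W(m,107,[(220,140,6),(0,140,6),(0,-140,6),(220,-140,6)]),(255,255,0),s,r,c)
    out.append(im)
cv2.imwrite("pics/c2.png",cv2.resize(np.vstack([np.pad(np.hstack([a,t]),((0,0),(0,0),(0,0)))[:, :749]]+[o[:,:749] for o in out]),None,fx=.52,fy=.52,interpolation=cv2.INTER_AREA) if 0 else np.vstack([np.hstack([a,t])[:,:749],out[0][:225]]))
cv2.imwrite("pics/c3.png",np.vstack(out)[:600*2])
E
python3 b.py
```

```text
[ 425.4 -326.5] 1.8 res [[-0.6, 0.1], [-0.6, 0.1], [0.3, 0.5], [-0.1, 0.9], [-0.9, -0.8], [0.8, -0.9], [-0.8, 0.4]]
[ 425.7 -326.4] 26.5 res [[3.6, -7.7], [6.4, 5.4], [-5.8, 8.2], [-0.6, 0.1], [-0.0, -1.0], [1.1, 1.1], [-0.2, -1.3], [-1.1, 0.1], [-0.5, 1.4]]
[379.4  52.6] 3.1 res [[0.3, -0.5], [0.8, 1.6], [-0.5, -1.2], [1.8, 0.2], [0.1, 0.2], [1.7, 0.2], [-0.6, -2.7]]
```

View pics/c2.png

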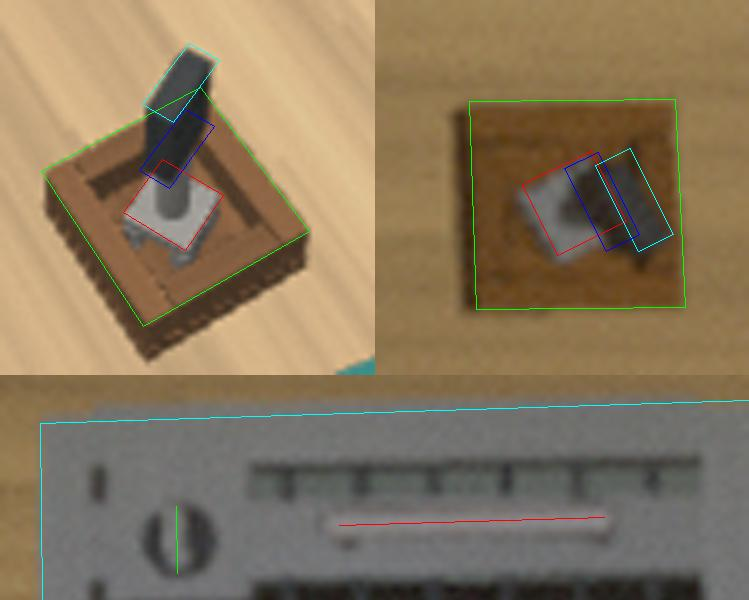

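```bash
python3 - <<'E'
s=open('b.py').read()
s=s.replace('("top",(15,15,19),ct((580,157))),("top",(-15,15,19),ct((517,207))),("top",(-15,-15,19),ct((565,265)))','("top",(15,-15,19),ct((580,157))),("top",(15,15,19),ct((517,207))),("top",(-15,15,19),ct((565,265)))')
s=s.replace(',("side",g(0,0,0),(207,207)),("top",g(0,0,0),(266,261))]',']')
s=s.replace('("side",g(170,-30,46),(177,270)),("side",g(170,85,22),(165,249))','("top",g(220,140,6),cm((42,412)))')
s=s.replace('d=crop("side",S,150,185,60,107,7)','d=crop("side",S,145,185,65,107,7)').replace('7,150,185','7,145,185').replace('crop("top",T,180,200,45,107,7)','crop("top",T,180,200,90,115,6)').replace('"top",7,180,200','"top",6,180,200')
s=s.replace('cv2.imwrite("pics/c3.png",np.vstack(out)[:600*2])','cv2.imwrite("pics/c3.png",np.hstack([cv2.resize(out[0],(440,345)),cv2.resize(out[1],(749//2,455//2))[:345].repeat(1,0) if 0 else cv2.copyMakeBorder(out[1][0:345,330:690],0,0,0,0,0)]))\nprint("key d",k-b)')
s=s.replace('out[0][:225]','np.pad(out[0],((0,0),(0,100),(0,0)))[:225,:749]')
open('b.py','w').write(s)
E
python3 b.py
```

```text
[ 425.4 -326.5] 1.8 res [[-0.6, 0.1], [-0.6, 0.1], [0.3, 0.5], [-0.1, 0.9], [-0.9, -0.8], [0.8, -0.9], [-0.8, 0.4]]
[ 424.5 -326.5] 33.6 res [[-0.6, 0.6], [-1.8, 0.5], [-0.7, -0.1], [0.8, -0.1], [-0.0, -0.2], [0.3, 0.2], [0.9, -1.1], [-0.9, -1.5], [-1.0, 0.2]]
[380.   55.8] 1.9 res [[-0.6, -0.4], [0.4, 1.7], [-0.1, -1.1], [0.3, 0.3]]
key d [-0.85840814  0.00391561  0.55525528]
```

View pics/c3.png

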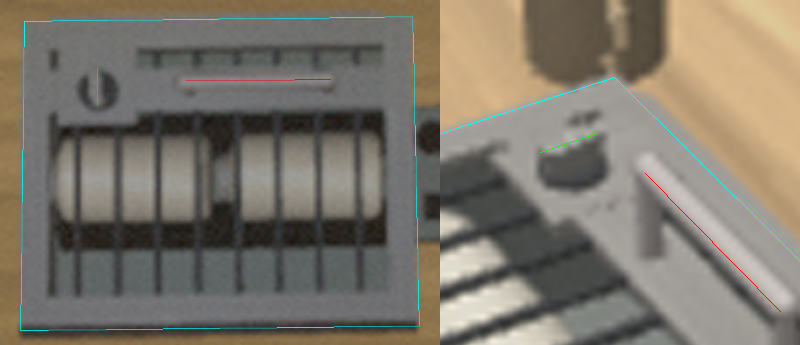

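```bash
python3 - <<'E'
from h import *
def avg(n): return np.mean([snapshot(n).astype(float) for _ in range(5)],0)
S=avg("side");T=avg("top")
o=[]
for im,r,c in((S,152,236),(T,190,212)):
    a=im[r:r+25,c:c+25,::-1]; a=np.clip((a-20)*1.3,0,255).astype(np.uint8)
    o.append(cv2.resize(a,(400,400),interpolation=cv2.INTER_CUBIC))
cv2.imwrite("pics/c4.png",np.hstack(o)); np.savez("avg0.npz",S=S,T=T)
for n in("side","top"):
  print(n,[[np.round(d["at"],1).tolist() for d in place_of(n,q)[:1]] for q in("screw","screw_top","guard_handle")])
E
```

```text
side [[[170.6, 247.7]], [[161.5, 249.4]], [[177.0, 271.9]]]
top [[[203.0, 227.2]], [[203.7, 227.5]], [[200.5, 269.3]]]
```

View pics/c4.png

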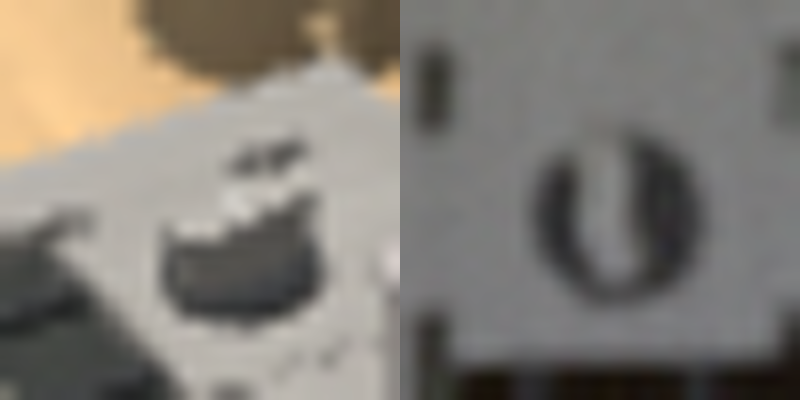

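```bash
python3 - <<'E'
from h import *
print("disc top",onz("top",(202.9,225.25),115.5)); print("bar top",onz("top",(202.4,224.6),126))
print("disc side",onz("side",(167.9,250.7),113))
for (x,y,yaw) in((380,55.8,1.9),(381,54.5,1.9),(382,54,1.5)):
    p=R.from_euler('z',yaw,degrees=True).apply([170,85,107+22])+[x,y,0]; h=R.from_euler('z',yaw,degrees=True).apply([170,-30,153])+[x,y,0]; print(p,proj("side",p),proj("top",p),"handle",h,proj("side",h),proj("top",h))
print(camera_model("top")["position"])
# pixel size of avg handle: bright centroid
d=np.load("avg0.npz")
T=d["T"].mean(2); sub=T[194:206,242:292]; m=np.clip(sub-np.median(T[194:206,232:242])-12,0,None); r,c=np.mgrid[194:206,242:292]
for a,b in((0,16),(16,34),(34,50)): w=m[:,a:b]; print((w*r[:,a:b]).sum()/w.sum(),(w*c[:,a:b]).sum()/w.sum())
print(np.round(m.sum(0)).astype(int))
E
```

```text
disc top [546.71690709 147.24297559 115.5       ]
bar top [546.70233984 147.51047191 126.        ]
disc side [551.62748782 153.47620284 113.        ]
[547.08834655 146.38964868 129.        ] [[164.93264847 250.07719753]] [[202.12147363 224.86004969]] handle [550.90119206  31.45287385 153.        ] [[178.86827408 270.32753404]] [[200.39147286 267.01851939]]
[548.08834655 145.08964868 129.        ] [[165.06301905 250.5980541 ]] [[201.76466707 225.35459287]] handle [551.90119206  30.15287385 153.        ] [[179.01729386 270.90523296]] [[200.02701007 267.51967352]]
[549.71670464 143.42095384 129.        ] [[165.1965442  251.37743882]] [[201.18039972 225.99411386]] handle [552.7270537   28.46036146 153.        ] [[179.26509137 271.49594608]] [[199.7308738  268.16734567]]
[ 401.52787531  -19.96228676 1250.2502381 ]
200.7369491525424 252.10847457627116
200.53110910730388 266.1623083859333
200.27503736920778 280.80044843049325
[ 0  0  0  0  0  3 10 10 12 10  8 10  9 10  8  8 10 10  9 12  7  8  7  7
  8  8  6  6  8  8  7  9 10  8  7  8  7  8 10 10  9  9 10  9  1  0  0  0
  0  0]
```

```bash
cat >> h.py <<'E'
def pose(x,y,z,yaw,pitch=0):  # pitch: lean of tool about world y after pointing down
    return np.array([x,y,z],float), R.from_euler('y',pitch,degrees=True)*R.from_euler('xyz',[180,0,yaw],degrees=True)
def rows(P,g,start=None,n=5):
    """P: list of poses; prints calls of 5 rows, each call relative to its beginning"""
    s=sense(); cur=start or (s["tool_pos"],R.from_euler('xyz',s["tcp_rot"],degrees=True))
    for i in range(0,len(P),5):
        L=[]
        for p,q in P[i:i+5]:
            v=(cur[1].inv()*q).as_rotvec(); d=cur[1].inv().apply(p-cur[0])/10
            L.append(" ".join(f"{a:.3f}" for a in v)+" "+" ".join(f"{a:.2f}" for a in d)+f" {g}")
        print("; ".join(L)); cur=P[min(i+4,len(P)-1)]
def lin(a,b,n):
    (pa,qa),(pb,qb)=a,b; rv=(qa.inv()*qb).as_rotvec()
    return [(pa+(pb-pa)*k/n, qa*R.from_rotvec(rv*k/n)) for k in range(1,n+1)]
E
python3 - <<'E'
from h import *
P=[]
for k in range(1,26):
    f=k/25; a=np.radians(72.37+(-37.56-72.37)*f); r=600+(535.5-600)*f
    P.append(pose(r*np.cos(a),r*np.sin(a),231-41*f,72.37+(-56.4-72.37)*f))
rows(P,8.5)
E
```

```text
0.000 -0.000 0.090 -0.43 4.58 0.19 8.5; 0.000 -0.000 0.180 -1.22 9.09 0.36 8.5; 0.000 -0.000 0.270 -2.34 13.51 0.52 8.5; 0.000 -0.000 0.360 -3.79 17.82 0.68 8.5; 0.000 -0.000 0.449 -5.56 21.98 0.85 8.5
0.000 -0.000 0.090 -0.13 4.50 0.16 8.5; 0.000 -0.000 0.180 -0.61 8.96 0.33 8.5; 0.000 -0.000 0.270 -1.43 13.34 0.49 8.5; -0.000 -0.000 0.360 -2.58 17.64 0.66 8.5; 0.000 -0.000 0.449 -4.04 21.81 0.82 8.5
0.000 -0.000 0.090 0.15 4.40 0.16 8.5; 0.000 -0.000 0.180 -0.03 8.78 0.33 8.5; 0.000 -0.000 0.270 -0.55 13.11 0.49 8.5; 0.000 -0.000 0.360 -1.40 17.37 0.66 8.5; 0.000 -0.000 0.449 -2.57 21.54 0.82 8.5
0.000 -0.000 0.090 0.43 4.28 0.16 8.5; 0.000 -0.000 0.180 0.52 8.57 0.33 8.5; 0.000 -0.000 0.270 0.28 12.83 0.49 8.5; -0.000 -0.000 0.360 -0.27 17.03 0.66 8.5; -0.000 -0.000 0.449 -1.15 21.17 0.82 8.5
0.000 -0.000 0.090 0.68 4.15 0.16 8.5; 0.000 -0.000 0.180 1.04 8.32 0.33 8.5; 0.000 -0.000 0.270 1.08 12.49 0.49 8.5; 0.000 -0.000 0.360 0.80 16.62 0.66 8.5; 0.000 -0.000 0.449 0.21 20.71 0.82 8.5
```

Emit:
apply_moves:
  targets: "0 0 0.09 -0.43 4.58 0.19 8.5; 0 0 0.18 -1.22 9.09 0.36 8.5; 0 0 0.27 -2.34 13.51 0.52 8.5; 0 0 0.36 -3.79 17.82 0.68 8.5; 0 0 0.45 -5.56 21.98 0.85 8.5"

```text
time: 3.0
tool_pos: [375.9, 451.2, 222.8]
tcp_rot: [180.0, -0.0, 46.4]
ft_force: [-0.1, 0.9, -0.4]
finger_gap: 85.3
```

Emit:
apply_moves:
  targets: "0 0 0.09 -0.13 4.5 0.16 8.5; 0 0 0.18 -0.61 8.96 0.33 8.5; 0 0 0.27 -1.43 13.34 0.49 8.5; 0 0 0.36 -2.58 17.64 0.66 8.5; 0 0 0.45 -4.04 21.81 0.82 8.5"

```text
time: 3.5
tool_pos: [506.0, 271.4, 214.6]
tcp_rot: [180.0, -0.0, 20.6]
ft_force: [0.5, 0.4, 0.2]
finger_gap: 84.9
```

Emit:
apply_moves:
  targets: "0 0 0.09 0.15 4.4 0.16 8.5; 0 0 0.18 -0.03 8.78 0.33 8.5; 0 0 0.27 -0.55 13.11 0.49 8.5; 0 0 0.36 -1.4 17.37 0.66 8.5; 0 0 0.45 -2.57 21.54 0.82 8.5"

```text
time: 4.0
tool_pos: [557.8, 60.7, 206.4]
tcp_rot: [-180.0, -0.0, -5.2]
ft_force: [1.1, 0.2, -0.0]
finger_gap: 85.1
```

Emit:
apply_moves:
  targets: "0 0 0.09 0.43 4.28 0.16 8.5; 0 0 0.18 0.52 8.57 0.33 8.5; 0 0 0.27 0.28 12.83 0.49 8.5; 0 0 0.36 -0.27 17.03 0.66 8.5; 0 0 0.45 -1.15 21.17 0.82 8.5"

```text
time: 4.5
tool_pos: [527.3, -149.2, 198.3]
tcp_rot: [-180.0, -0.0, -31.0]
ft_force: [0.2, -0.3, -1.1]
finger_gap: 84.8
```

Emit:
apply_moves:
  targets: "0 0 0.09 0.68 4.15 0.16 8.5; 0 0 0.18 1.04 8.32 0.33 8.5; 0 0 0.27 1.08 12.49 0.49 8.5; 0 0 0.36 0.8 16.62 0.66 8.5; 0 0 0.45 0.21 20.71 0.82 8.5"

```text
time: 5.0
tool_pos: [422.5, -327.9, 190.1]
tcp_rot: [-180.0, -0.0, -56.8]
ft_force: [-0.2, -0.4, -0.7]
finger_gap: 85.1
```

Emit:
apply_moves:
  targets: "0 0 0 0 -0.24 4 8.5; 0 0 0 0 -0.24 8 8.5; 0 0 0 0 -0.24 10.5 8.5; 0 0 0 0 -0.24 11.7 8.5; 0 0 0 0 -0.24 11.7 8.5"

```text
time: 5.5
tool_pos: [424.5, -324.2, 71.3]
tcp_rot: [180.0, 0.2, -56.5]
ft_force: [0.4, -0.1, 0.8]
finger_gap: 85.3
```

Emit:
apply_moves:
  targets: "0 0 0 0 0 0 1; 0 0 0 0 0 0 1; 0 0 0 0 0 0 1; 0 0 0 0 0 0 1; 0 0 0 0 0 0 1"
  force: 60

```text
time: 6.0
tool_pos: [425.9, -325.4, 73.6]
tcp_rot: [-180.0, -0.1, -56.5]
ft_force: [1.8, 1.5, 5.1]
finger_gap: 13.5
```

```bash
python3 - <<'E'
from h import *
S=snapshot("side");s=sense();print(s["finger_gap"],s["wrist_torque"],s["ft_force"],s["time"])
cv2.imwrite("pics/d1.png",crop("side",S,230,230,130,130,4))
E
```

```text
13.37132971350671 [ 0.15399979 -0.03935399 -0.00980682] [-0.93694404  0.10955747  2.49763885] 6.05
```

View pics/d1.png

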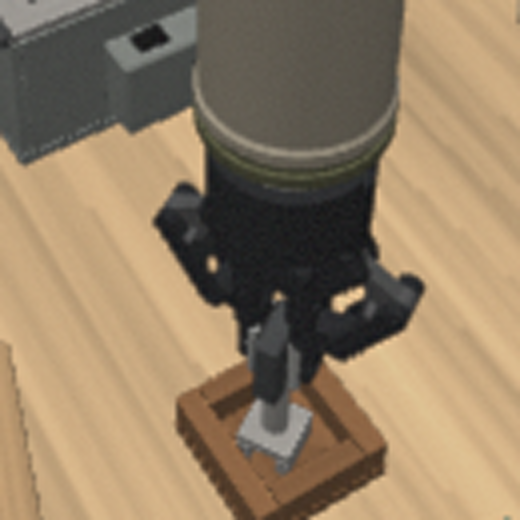

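```bash
python3 - <<'E'
from h import *
s=sense(); c=(s["tool_pos"],R.from_euler('xyz',s["tcp_rot"],degrees=True)); print(c[0],s["tcp_rot"])
P=lin(c,pose(425.5,-325.5,250,-56.5),5)
a0=np.degrees(np.arctan2(-325.5,425.5));r0=np.hypot(425.5,325.5);a1=np.degrees(np.arctan2(147,547.5));r1=np.hypot(147,547.5)
for k in range(1,16):
    f=k/15;a=np.radians(a0+(a1-a0)*f);r=r0+(r1-r0)*f
    P.append(pose(r*np.cos(a),r*np.sin(a),250,-56.5-24.5*f))
P+=lin(P[-1],pose(547.5,147,213,-81),3)+[pose(547.5,147,213,-81)]*2
rows(P,1)
E
```

```text
[ 425.89772413 -325.32808473   73.66154433] [-1.79978285e+02 -5.75960099e-02 -5.65494478e+01]
-0.000 -0.000 -0.000 0.00 0.01 -3.53 1; -0.000 -0.000 -0.000 0.00 0.01 -7.05 1; -0.000 -0.001 -0.001 0.01 0.02 -10.58 1; -0.000 -0.001 -0.001 0.01 0.03 -14.11 1; -0.000 -0.001 -0.001 0.01 0.04 -17.63 1
0.000 -0.000 0.029 -0.97 -3.13 -0.00 1; 0.000 -0.000 0.057 -2.14 -6.22 -0.00 1; 0.000 -0.000 0.086 -3.49 -9.23 -0.00 1; 0.000 -0.000 0.114 -5.04 -12.17 -0.00 1; 0.000 -0.000 0.143 -6.77 -15.02 -0.00 1
0.000 -0.000 0.029 -2.28 -2.45 -0.00 1; 0.000 -0.000 0.057 -4.71 -4.76 -0.00 1; 0.000 -0.000 0.086 -7.29 -6.93 -0.00 1; 0.000 -0.000 0.114 -10.01 -8.95 -0.00 1; 0.000 -0.000 0.143 -12.85 -10.80 -0.00 1
0.000 -0.000 0.029 -3.17 -1.24 -0.00 1; 0.000 -0.000 0.057 -6.43 -2.29 -0.00 1; -0.000 -0.000 0.086 -9.76 -3.14 -0.00 1; 0.000 -0.000 0.114 -13.14 -3.79 -0.00 1; 0.000 -0.000 0.143 -16.57 -4.23 -0.00 1
0.000 0.000 0.000 0.00 -0.00 1.23 1; 0.000 0.000 0.000 0.00 0.00 2.47 1; 0.000 0.000 0.000 0.00 -0.00 3.70 1; 0.000 0.000 0.000 0.00 -0.00 3.70 1; 0.000 0.000 0.000 0.00 -0.00 3.70 1
```

Emit:
apply_moves:
  targets: "0 0 0 0 0 -3 1; 0 0 0 0 0 -6.5 1; 0 0 0 0 0 -10.5 1; 0 0 0 0 0 -14 1; 0 0 0 0 0 -17.6 1"

```text
time: 6.55
tool_pos: [425.1, -324.8, 250.1]
tcp_rot: [180.0, 0.0, -56.6]
ft_force: [1.3, 0.8, -1.3]
finger_gap: 13.5
```

Emit:
apply_moves:
  targets: "0 0 0.029 -0.97 -3.13 0 1; 0 0 0.057 -2.14 -6.22 0 1; 0 0 0.086 -3.49 -9.23 0 1; 0 0 0.114 -5.04 -12.17 0 1; 0 0 0.143 -6.77 -15.02 0 1"

```text
time: 7.05
tool_pos: [513.8, -184.6, 248.5]
tcp_rot: [180.0, 0.0, -64.8]
ft_force: [0.3, -0.5, -1.9]
finger_gap: 13.6
```

Emit:
apply_moves:
  targets: "0 0 0.029 -2.28 -2.45 0 1; 0 0 0.057 -4.71 -4.76 0 1; 0 0 0.086 -7.29 -6.93 0 1; 0 0 0.114 -10.01 -8.95 0 1; 0 0 0.143 -12.85 -10.8 0 1"

```text
time: 7.55
tool_pos: [556.3, -22.1, 248.5]
tcp_rot: [180.0, 0.0, -73.0]
ft_force: [1.0, -0.5, -2.3]
finger_gap: 13.4
```

Emit:
apply_moves:
  targets: "0 0 0.029 -3.17 -1.24 0 1; 0 0 0.057 -6.43 -2.29 0 1; 0 0 0.086 -9.76 -3.14 0 1; 0 0 0.114 -13.14 -3.79 0 1; 0 0 0.143 -16.57 -4.23 0 1"

```text
time: 8.05
tool_pos: [547.7, 148.6, 248.4]
tcp_rot: [179.9, -0.0, -81.2]
ft_force: [0.9, 0.0, -2.0]
finger_gap: 13.2
```

Emit:
apply_moves:
  targets: "0 0 0 0 0 1.23 1; 0 0 0 0 0 2.47 1; 0 0 0 0 0 3.7 1; 0 0 0 0 0 3.7 1; 0 0 0 0 0 3.7 1"

```text
time: 8.55
tool_pos: [547.9, 146.2, 211.2]
tcp_rot: [179.9, -0.0, -81.2]
ft_force: [0.2, 0.5, -1.9]
finger_gap: 13.2
```

```bash
python3 - <<'E'
from h import *
s=sense();print(s["finger_gap"],s["wrist_torque"],s["ft_force"],s["time"],s["tool_pos"],s["tcp_rot"])
S=np.mean([snapshot("side").astype(float) for _ in range(3)],0)
T=np.mean([snapshot("top").astype(float) for _ in range(3)],0)
np.savez("avg1.npz",S=S,T=T)
f=lambda a:cv2.resize(np.clip((a[:,:,::-1]-10)*1.3,0,255).astype(np.uint8),(400,400),interpolation=cv2.INTER_CUBIC)
cv2.imwrite("pics/d2.png",np.hstack([f(S[130:180,226:276]),f(T[180:230,202:252])]))
p,q=s["tool_pos"],R.from_euler('xyz',s["tcp_rot"],degrees=True)
for n in("side","top"):
    print(n,"socket bottom/top centre expected",proj(n,p+[0,0,-65.6]),proj(n,p+[0,0,-46.6]),[np.round(d["at"],1) for d in place_of(n,"key")[:2]])
E
```

```text
13.2274591697098 [-0.04596631 -0.02486046  0.0262725 ] [ 0.22504989  0.49641394 -1.941955  ] 8.55 [547.90700087 146.23991529 211.19756565] [ 1.79906995e+02 -7.99107181e-03 -8.12065807e+01]
side socket bottom/top centre expected [[159.94904171 250.0729624 ]] [[154.18571221 249.73519103]] [array([158.7, 250.3])]
top socket bottom/top centre expected [[200.9971508  224.03586475]] [[200.02201206 222.98285534]] []
```

View pics/d2.png

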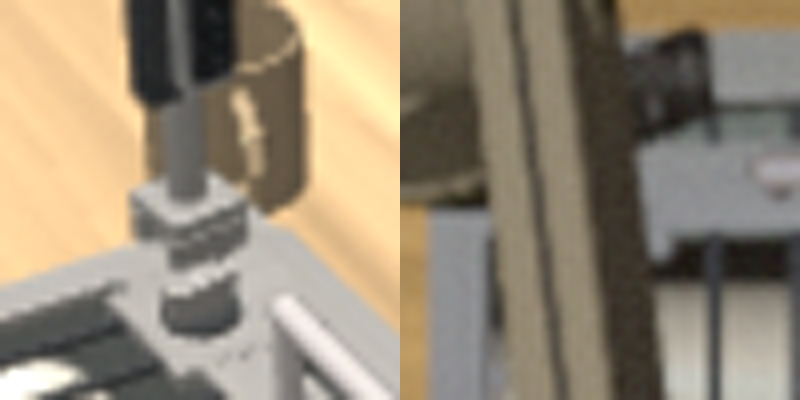

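Emit:
apply_moves:
  targets: "0 0 0 0 -0.15 0.6 1; 0 0 0 0 -0.15 1.2 1; 0 0 0 0 -0.15 1.5 1; 0 0 0 0 -0.15 1.8 1; 0 0 0 0 -0.15 2.0 1"

```text
time: 9.45
tool_pos: [549.4, 147.5, 191.4]
tcp_rot: [180.0, -0.0, -81.1]
ft_force: [0.4, 0.1, -2.2]
finger_gap: 13.2
```

Emit:
apply_moves:
  targets: "0 0 0 0 0 0.2 1; 0 0 0 0 0 0.4 1; 0 0 0 0 0 0.5 1; 0 0 0 0 0 0.6 1; 0 0 0 0 0 0.65 1"

```text
time: 9.95
tool_pos: [549.7, 147.5, 185.5]
tcp_rot: [-180.0, -0.0, -81.1]
ft_force: [-1.0, -0.8, -2.0]
finger_gap: 13.3
```

```bash
python3 - <<'E'
from h import *
s=sense();print(s["wrist_torque"],s["ft_force"],s["time"],s["tool_pos"],s["tcp_rot"])
S=np.mean([snapshot("side").astype(float) for _ in range(2)],0)
f=lambda a:cv2.resize(np.clip((a[:,:,::-1]-10)*1.3,0,255).astype(np.uint8),(400,400),interpolation=cv2.INTER_CUBIC)
cv2.imwrite("pics/d3.png",f(S[135:185,226:276]))
E
```

```text
[ 0.00239193  0.00100854 -0.05552473] [-0.96972862 -0.83948302 -2.04616048] 9.95 [549.72765979 147.53009921 185.53590592] [-1.79988378e+02 -4.23148510e-04 -8.11313857e+01]
```

View pics/d3.png

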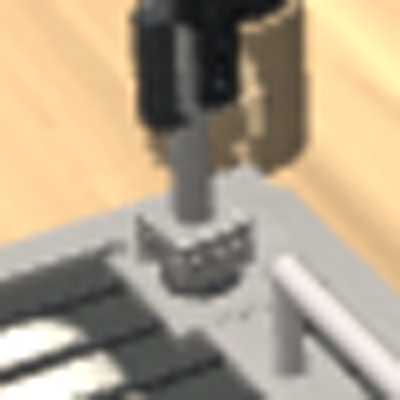

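Emit:
apply_moves:
  targets: "0 0 -0.12 0 0 0 1; 0 0 -0.24 0 0 0 1; 0 0 -0.36 0 0 0 1; 0 0 -0.48 0 0 0 1; 0 0 -0.6 0 0 0 1"

```text
time: 10.55
tool_pos: [549.4, 147.4, 185.5]
tcp_rot: [180.0, 0.0, -46.5]
ft_force: [-2.5, -0.1, -0.8]
finger_gap: 13.4
```

Emit:
apply_moves:
  targets: "0 0 -0.12 0 0 0 1; 0 0 -0.24 0 0 0 1; 0 0 -0.36 0 0 0 1; 0 0 -0.48 0 0 0 1; 0 0 -0.6 0 0 0 1"

```text
time: 11.05
tool_pos: [548.7, 147.6, 185.4]
tcp_rot: [180.0, 0.1, -12.1]
ft_force: [-4.3, -0.3, 1.4]
finger_gap: 13.8
```

```bash
python3 -c "
from h import *
s=sense();print(s['wrist_torque'],s['ft_force'],s['time'],s['tool_pos'],s['tcp_rot'])"
```

```text
[-0.02542923  1.15705625 -0.09751505] [-4.31689856 -0.25863697  1.37477203] 11.05 [548.74142222 147.57861681 185.43491021] [ 1.79973417e+02  1.19918474e-01 -1.20909071e+01]
```

Emit:
apply_moves:
  targets: "0 0 -0.04 0 0 0 1; 0 0 -0.08 0 0 0 1; 0 0 -0.12 0 0 0 1; 0 0 -0.12 0 0 0 1; 0 0 -0.12 0 0 0 1"

```text
time: 11.55
tool_pos: [548.6, 147.5, 185.4]
tcp_rot: [180.0, 0.1, -5.5]
ft_force: [-4.8, 0.0, 1.3]
finger_gap: 13.1
```

```bash
python3 -c "
from h import *
s=sense();print(s['wrist_torque'],s['ft_force'],s['time'],s['tool_pos'],s['tcp_rot'])"
```

```text
[-0.07407884  1.17145835 -0.10505615] [-4.76651517  0.02413117  1.32591133] 11.55 [548.59376435 147.5368685  185.40880434] [ 1.79978638e+02  1.40928908e-01 -5.49696385e+00]
```

Emit:
apply_moves:
  targets: "0 0 -0.04 0 0 0 1; 0 0 -0.08 0 0 0 1; 0 0 -0.1 0 0 0 1; 0 0 -0.1 0 0 0 1; 0 0 -0.1 0 0 0 1"

```text
time: 12.05
tool_pos: [548.5, 147.6, 185.4]
tcp_rot: [-180.0, 0.2, 0.2]
ft_force: [-6.3, 1.8, 1.7]
finger_gap: 13.0
```

```bash
python3 -c "
from h import *
s=sense();print(s['wrist_torque'],s['ft_force'],s['time'],s['tool_pos'],s['tcp_rot'])"
```

```text
[-0.00910979  1.35190621 -0.86841491] [-6.25965747  1.80464815  1.68744276] 12.05 [548.52274722 147.58048335 185.44020204] [-1.79987137e+02  1.53142142e-01  1.76733247e-01]
```

```bash
python3 - <<'E'
from h import *
s=sense(); c=(s["tool_pos"],R.from_euler('xyz',s["tcp_rot"],degrees=True))
A=pose(547.5,147.5,250,-6)
P=[pose(547.8,147.5,185.5,-6),pose(547.8,147.5,187,-6),pose(547.8,147.5,197,-6),pose(547.8,147.5,215,-6),A]
a1=np.degrees(np.arctan2(-325.5,425.5));r1=np.hypot(425.5,325.5);a0=np.degrees(np.arctan2(147,547.5));r0=np.hypot(147,547.5)
for k in range(1,16):
    f=k/15;a=np.radians(a0+(a1-a0)*f);r=r0+(r1-r0)*f
    P.append(pose(r*np.cos(a),r*np.sin(a),250,-6-50.5*f))
rows(P,1)
E
```

```text
-0.000 0.003 0.108 -0.07 0.01 -0.01 1; -0.000 0.003 0.108 -0.07 0.01 -0.16 1; -0.000 0.003 0.108 -0.08 0.01 -1.16 1; -0.000 0.003 0.108 -0.08 0.01 -2.96 1; -0.000 0.003 0.108 -0.12 0.01 -6.46 1
0.000 -0.000 0.059 0.95 3.38 0.00 1; 0.000 -0.000 0.118 1.69 6.74 0.00 1; 0.000 -0.000 0.176 2.21 10.14 0.00 1; -0.000 -0.000 0.235 2.53 13.54 0.00 1; 0.000 -0.000 0.294 2.64 16.95 0.00 1
-0.000 -0.000 0.059 0.89 3.28 0.00 1; 0.000 -0.000 0.118 1.57 6.59 0.00 1; 0.000 -0.000 0.176 2.04 9.93 0.00 1; -0.000 -0.000 0.235 2.31 13.27 0.00 1; 0.000 -0.000 0.294 2.38 16.62 0.00 1
0.000 -0.000 0.059 0.83 3.23 0.00 1; 0.000 -0.000 0.118 1.46 6.49 0.00 1; 0.000 -0.000 0.176 1.88 9.77 0.00 1; 0.000 -0.000 0.235 2.11 13.05 0.00 1; 0.000 -0.000 0.294 2.13 16.33 0.00 1
```

Emit:
apply_moves:
  targets: "0 0 0.11 -0.08 0 0 1; 0 0 0.11 -0.08 0 0 1; 0 0 0.11 -0.08 0 -0.5 1; 0 0 0.11 -0.08 0 -1.3 1; 0 0 0.11 -0.08 0 -2.5 1"

```text
time: 12.55
tool_pos: [548.9, 147.4, 211.1]
tcp_rot: [180.0, 0.0, -6.0]
ft_force: [-0.1, 0.2, -1.9]
finger_gap: 13.2
```

Emit:
apply_moves:
  targets: "0 0 0 0 0 -1 1; 0 0 0 0 0 -2 1; 0 0 0 0 0 -3 1; 0 0 0 0 0 -4 1; 0 0 0 0 0 -4 1"

```text
time: 13.05
tool_pos: [549.8, 147.7, 252.8]
tcp_rot: [-179.9, -0.2, -6.1]
ft_force: [0.6, 0.8, -2.6]
finger_gap: 13.5
```

```bash
python3 - <<'E'
from h import *
s=sense();print(s['wrist_torque'],s['ft_force'],s['time'],s['tool_pos'],s['tcp_rot'],s['finger_gap'])
S=np.mean([snapshot("side").astype(float) for _ in range(2)],0)
f=lambda a:cv2.resize(np.clip((a[:,:,::-1]-10)*1.3,0,255).astype(np.uint8),(480,480),interpolation=cv2.INTER_CUBIC)
cv2.imwrite("pics/d4.png",f(S[120:180,216:276]))
E
```

```text
[ 0.02429758 -0.01027053 -0.01591943] [ 0.58115421  0.82147385 -2.60389152] 13.05 [549.81427511 147.68315068 252.79723513] [-1.79949965e+02 -1.79040866e-01 -6.06826122e+00] 13.54698564868319
```

View pics/d4.png

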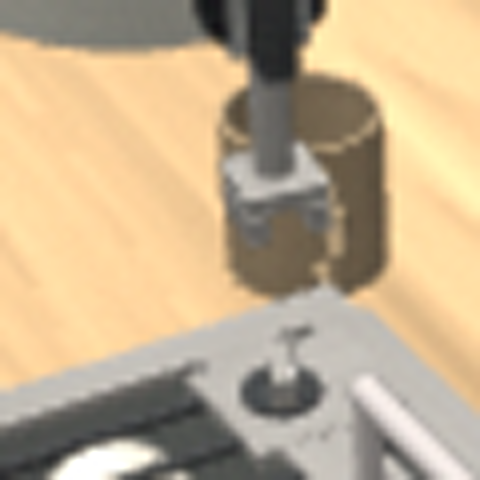

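Emit:
apply_moves:
  targets: "0 0 0.059 0.95 3.38 0 1; 0 0 0.118 1.69 6.74 0 1; 0 0 0.176 2.21 10.14 0 1; 0 0 0.235 2.53 13.54 0 1; 0 0 0.294 2.64 16.95 0 1"

```text
time: 13.65
tool_pos: [556.7, -25.1, 249.4]
tcp_rot: [180.0, 0.1, -23.0]
ft_force: [-0.0, -0.1, -2.2]
finger_gap: 13.2
```

Emit:
apply_moves:
  targets: "0 0 0.059 0.89 3.28 0 1; 0 0 0.118 1.57 6.59 0 1; 0 0 0.176 2.04 9.93 0 1; 0 0 0.235 2.31 13.27 0 1; 0 0 0.294 2.38 16.62 0 1"

```text
time: 14.15
tool_pos: [513.5, -187.3, 249.5]
tcp_rot: [180.0, 0.1, -39.9]
ft_force: [-0.2, 0.7, -2.2]
finger_gap: 13.1
```

Emit:
apply_moves:
  targets: "0 0 0.059 0.83 3.23 0 1; 0 0 0.118 1.46 6.49 0 1; 0 0 0.176 1.88 9.77 0 1; 0 0 0.235 2.11 13.05 0 1; 0 0 0.294 2.13 16.33 0 1"

```text
time: 14.65
tool_pos: [425.1, -326.1, 249.5]
tcp_rot: [180.0, 0.1, -56.8]
ft_force: [-0.0, 0.9, -2.6]
finger_gap: 13.5
```

```bash
python3 - <<'E'
from h import *
snapshot("side");s=sense();print(s['time'],s['tool_pos'],s['tcp_rot'])
rows([pose(425.4,-326,z,-56.5) for z in (220,180,140,115,110)],1)
E
```

```text
14.7 [ 422.19149326 -329.60691389  249.47216005] [ 1.79796674e+02  3.46339409e-02 -5.70988390e+01]
0.004 0.001 -0.010 -0.13 -0.48 2.95 1; 0.004 0.001 -0.010 -0.12 -0.49 6.95 1; 0.004 0.001 -0.010 -0.12 -0.50 10.95 1; 0.004 0.001 -0.010 -0.12 -0.51 13.45 1; 0.004 0.001 -0.010 -0.12 -0.51 13.95 1
```

Emit:
apply_moves:
  targets: "0 0 0 0 0 3 1; 0 0 0 0 0 7 1; 0 0 0 0 0 11 1; 0 0 0 0 0 13.5 1; 0 0 0 0 0 14 1"

```text
time: 15.2
tool_pos: [423.7, -322.8, 105.5]
tcp_rot: [179.9, 0.5, -56.6]
ft_force: [-1.1, 0.7, -3.0]
finger_gap: 13.9
```

Emit:
apply_moves:
  targets: "0 0 0 0 0 0.8 1; 0 0 0 0 0 1.6 1; 0 0 0 0 0 2.2 1; 0 0 0 0 0 2.7 1; 0 0 0 0 0 2.9 1"

```text
time: 15.7
tool_pos: [426.4, -325.4, 81.5]
tcp_rot: [-180.0, -0.0, -56.6]
ft_force: [0.2, 0.1, -1.4]
finger_gap: 13.6
```

```bash
python3 - <<'E'
from h import *
snapshot("side");s=sense();print(s['time'],s['tool_pos'],s['tcp_rot'],s['ft_force'],s['wrist_torque'])
E
```

```text
15.75 [ 426.26179548 -325.30858387   81.23135744] [ 1.79997880e+02  6.67428049e-03 -5.66086140e+01] [ 0.48199558  0.41688783 -1.65111369] [ 0.03143375 -0.03508153  0.01718429]
```

Emit:
apply_moves:
  targets: "0 0 0 0 0 0.3 1; 0 0 0 0 0 0.5 1; 0 0 0 0 0 0.65 1; 0 0 0 0 0 0.75 1; 0 0 0 0 0 0.78 1"

```text
time: 16.25
tool_pos: [426.3, -325.3, 73.7]
tcp_rot: [180.0, 0.0, -56.6]
ft_force: [-0.7, 0.1, -0.4]
finger_gap: 13.1
```

Emit:
apply_moves:
  targets: "0 0 0 0 0 0 1; 0 0 0 0 0 0 1; 0 0 0 0 0 0 1; 0 0 0 0 0 0 1.5; 0 0 0 0 0 0 1.8"

```text
time: 16.75
tool_pos: [426.5, -325.6, 74.1]
tcp_rot: [-180.0, -0.0, -56.6]
ft_force: [-0.4, 0.7, 0.2]
finger_gap: 18.0
```

Emit:
apply_moves:
  targets: "0 0 0 0 0 0 2.5; 0 0 0 0 0 0 3.5; 0 0 0 0 0 0 5; 0 0 0 0 0 0 6; 0 0 0 0 0 0 6"

```text
time: 17.25
tool_pos: [426.3, -325.3, 73.7]
tcp_rot: [-180.0, 0.0, -56.6]
ft_force: [1.4, 0.1, 0.8]
finger_gap: 60.0
```

Emit:
apply_moves:
  targets: "0 0 0 0 0 -1.5 6; 0 0 0 0 0 -4.5 6; 0 0 0 0 0 -9 6; 0 0 0 0 0 -13 6; 0 0 0 0 0 -16 6"

```text
time: 17.75
tool_pos: [426.9, -325.9, 238.3]
tcp_rot: [-179.9, -0.2, -56.6]
ft_force: [0.5, -0.1, -0.5]
finger_gap: 60.0
```

```bash
python3 - <<'E'
from h import *
S=snapshot("side");s=sense();print(s['time'],s['tool_pos'],s['tcp_rot'],s['ft_force'],s['wrist_torque'])
T=snapshot("top")
np.savez("p.npz",S=S,T=T)
f=lambda a:cv2.resize(np.clip((a[:,:,::-1].astype(float)-10)*1.3,0,255).astype(np.uint8),(400,400),interpolation=cv2.INTER_CUBIC)
cv2.imwrite("pics/d5.png",np.hstack([f(S[295:370,265:340]),f(S[130:205,216:291])]))
print([ (d["at"],d["confidence"]) for d in place_of("side","key")])
E
```

```text
17.8 [ 428.47946548 -327.31037665  243.71816646] [-179.851163     -0.61764399  -56.60520741] [ 0.34424675 -0.88534241  4.53288637] [-0.01833077 -0.05849337 -0.02597837]
[([340.1, 295.2], 0.64), ([197.5, 155.3], 0.18)]
```

View pics/d5.png

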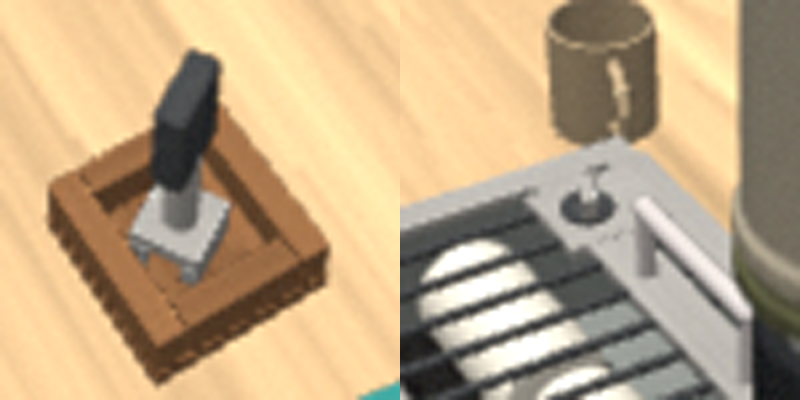

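```bash
python3 - <<'E'
from h import *
s=sense(); print(s["tool_pos"],s["tcp_rot"],s["joint_pos"])
P=[];a0,r0,a1,r1=-37.43,536,3.27,552
for k in range(1,11):
    f=k/10;a=np.radians(a0+(a1-a0)*f);r=r0+(r1-r0)*f
    P.append(pose(r*np.cos(a),r*np.sin(a),234-14*f,-56.6+58.6*f))
P+= [pose(551,31.5,z,2) for z in (195,170,150,138,134.5)]
rows(P,6,start=pose(426,-326,234,-56.6))
E
```

```text
[ 427.67872761 -326.57847856  238.14696555] [-179.90517302   -0.38465837  -56.60820327] [-4.28257456e+01 -2.68978707e+00  9.49997576e+01  4.58419167e-04
  8.72938555e+01  1.37821193e+01]
-0.000 0.000 -0.102 -1.27 -3.59 0.14 6; -0.000 0.000 -0.205 -2.76 -7.12 0.28 6; -0.000 0.000 -0.307 -4.50 -10.54 0.42 6; -0.000 0.000 -0.409 -6.48 -13.84 0.56 6; -0.000 0.000 -0.511 -8.70 -17.00 0.70 6
-0.000 0.000 -0.102 -0.67 -3.81 0.14 6; 0.000 0.000 -0.205 -1.60 -7.58 0.28 6; 0.000 0.000 -0.307 -2.81 -11.29 0.42 6; 0.000 0.000 -0.409 -4.28 -14.91 0.56 6; -0.000 0.000 -0.511 -6.01 -18.42 0.70 6
0.000 0.000 0.000 -0.01 -0.00 2.50 6; 0.000 0.000 0.000 -0.01 -0.00 5.00 6; 0.000 0.000 0.000 -0.01 -0.00 7.00 6; 0.000 0.000 0.000 -0.01 -0.00 8.20 6; 0.000 0.000 0.000 -0.01 -0.00 8.55 6
```

Emit:
apply_moves:
  targets: "0 0 -0.102 -1.27 -3.59 0.14 6; 0 0 -0.205 -2.76 -7.12 0.28 6; 0 0 -0.307 -4.5 -10.54 0.42 6; 0 0 -0.409 -6.48 -13.84 0.56 6; 0 0 -0.511 -8.7 -17 0.7 6"

```text
time: 18.4
tool_pos: [520.2, -157.5, 225.5]
tcp_rot: [180.0, 0.1, -27.1]
ft_force: [0.6, -0.9, 1.0]
finger_gap: 60.5
```

Emit:
apply_moves:
  targets: "0 0 -0.102 -0.67 -3.81 0.14 6; 0 0 -0.205 -1.6 -7.58 0.28 6; 0 0 -0.307 -2.81 -11.29 0.42 6; 0 0 -0.409 -4.28 -14.91 0.56 6; 0 0 -0.511 -6.01 -18.42 0.7 6"

```text
time: 18.9
tool_pos: [550.8, 33.7, 218.6]
tcp_rot: [-180.0, 0.1, 2.2]
ft_force: [0.3, -0.0, 0.2]
finger_gap: 60.2
```

```bash
python3 - <<'E'
from h import *
for _ in range(3): snapshot("side")
s=sense(); print(s["time"],s["tool_pos"],s["tcp_rot"],s["joint_pos"])
rows([pose(551,31.5,z,2) for z in (195,170,150,138,134.5)],6)
E
```

```text
19.05 [550.60676806  34.34246347 218.55927911] [-1.79978719e+02  1.28738510e-01  2.16826896e+00] [-1.76437418e+00  4.75568678e-01  9.39196337e+01  1.24364594e-02
  8.57346927e+01 -3.93355825e+00]
-0.000 0.002 0.003 0.03 0.29 2.36 6; -0.000 0.002 0.003 0.04 0.29 4.86 6; -0.000 0.002 0.003 0.04 0.29 6.86 6; -0.000 0.002 0.003 0.05 0.29 8.06 6; -0.000 0.002 0.003 0.05 0.29 8.41 6
```

Emit:
apply_moves:
  targets: "0 0 0 0.04 0.25 2.3 6; 0 0 0 0.04 0.25 4.8 6; 0 0 0 0.04 0.25 6.8 6; 0 0 0 0.04 0.25 8 6; 0 0 0 0.04 0.25 8.4 6"

```text
time: 19.55
tool_pos: [550.8, 28.8, 133.8]
tcp_rot: [180.0, 0.2, 1.9]
ft_force: [-0.2, -0.6, 0.3]
finger_gap: 60.4
```

Emit:
apply_moves:
  targets: "0 0 0 0 0 0 0.8; 0 0 0 0 0 0 0.8; 0 0 0 0 0 0 0.8; 0 0 0 0 0 0 0.8; 0 0 0 0 0 0 0.8"
  force: 60

```text
time: 20.05
tool_pos: [552.6, 29.5, 137.1]
tcp_rot: [180.0, -0.1, 2.0]
ft_force: [-3.1, -0.2, 6.8]
finger_gap: 9.6
```

```bash
python3 - <<'E'
from h import *
for _ in range(2): snapshot("side")
s=sense(); print(s["time"],s["tool_pos"],s["tcp_rot"],s["joint_pos"],s["ft_force"],s["wrist_torque"],s["finger_gap"])
E
```

```text
20.15 [552.66059108  29.53272794 137.13290218] [ 1.79978431e+02 -9.85595962e-02  1.95318317e+00] [-2.23977051e+00  3.89250648e+00  9.90973623e+01 -1.46861475e-02
  7.69102588e+01 -4.18962153e+00] [-2.06113418 -0.9578452   5.89802754] [-0.07222672  0.39082053  0.04655975] 9.518992690747286
```

The 9.5 mm gap on a 12 mm bar, with an upward push on the tool, suggests the pads hold the bar above its middle. I'll open, go lower and grip again.

Emit:
apply_moves:
  targets: "0 0 0 0 0 0 2; 0 0 0 0 0 0 4; 0 0 0 0 0 0.2 5; 0 0 0 0 0 0.5 5; 0 0 0 0 0 0.7 5"

```text
time: 20.65
tool_pos: [551.8, 29.7, 128.1]
tcp_rot: [-180.0, 0.0, 1.9]
ft_force: [0.8, 0.4, -0.2]
finger_gap: 49.9
```

Emit:
apply_moves:
  targets: "0 0 0 0 0 0 2.5; 0 0 0 0 0 0 1; 0 0 0 0 0 0 1; 0 0 0 0 0 0 1; 0 0 0 0 0 0 1"
  force: 60

```text
time: 21.15
tool_pos: [552.6, 29.6, 128.8]
tcp_rot: [180.0, -0.1, 1.9]
ft_force: [4.9, -0.0, -3.7]
finger_gap: 10.8
```

```bash
python3 - <<'E'
from h import *
for _ in range(3): snapshot("side")
s=sense(); print(s["time"],s["tool_pos"],s["tcp_rot"],s["ft_force"],s["wrist_torque"],s["finger_gap"])
E
```

```text
21.3 [552.57694556  29.63124309 128.81035953] [ 1.79998622e+02 -7.01761785e-02  1.95016660e+00] [ 4.71456573  0.94270867 -3.8669462 ] [ 0.04034086 -0.7369617   0.03896897] 11.065405700539117
```

```bash
cat > o.py <<'E'
from h import *
yaw=2.0; u=np.array([np.cos(np.radians(yaw)),np.sin(np.radians(yaw)),0]); zz=np.array([0,0,1.])
B0=np.array([552.6,29.6,153.]); H=B0-170*u; H[2]=107; d=24.2; v=np.cross(zz,u)
def gp(a,t):
    a,t=np.radians([a,t]); B=H+u*(170*np.cos(a)-46*np.sin(a))+zz*(170*np.sin(a)+46*np.cos(a))
    q=R.from_rotvec(-t*v)*R.from_euler('xyz',[180,0,yaw],degrees=True)
    return B+d*q.apply([0,0,1]),q
E
python3 - <<'E'
from o import *
rows([gp(a,a/2) for a in np.r_[1,3,6,9.5,13,16.5,20,23.5,27,30.5,34,37.5,41,44.5,48]],1,start=gp(0,0))
print(gp(0,0)[0],[gp(a,a/2)[0] for a in(13,30.5,48)])
E
```

```text
0.000 0.009 0.000 -0.06 -0.00 -0.30 1; 0.000 0.026 0.000 -0.20 0.00 -0.88 1; 0.000 0.052 0.000 -0.45 0.00 -1.76 1; -0.000 0.083 0.000 -0.79 0.00 -2.75 1; 0.000 0.113 0.000 -1.20 0.00 -3.72 1
-0.000 0.031 0.000 -0.35 -0.00 -0.99 1; -0.000 0.061 0.000 -0.77 -0.00 -1.95 1; -0.000 0.092 0.000 -1.24 0.00 -2.88 1; -0.000 0.122 0.000 -1.76 0.00 -3.79 1; -0.000 0.153 0.000 -2.34 0.00 -4.65 1
0.000 0.031 0.000 -0.50 -0.00 -0.91 1; 0.000 0.061 0.000 -1.05 0.00 -1.79 1; 0.000 0.092 0.000 -1.66 0.00 -2.63 1; 0.000 0.122 0.000 -2.31 0.00 -3.43 1; 0.000 0.153 0.000 -3.01 0.00 -4.18 1
[552.6  29.6 128.8] [array([540.64196924,  29.18241636, 166.01826331]), array([512.12022219,  28.18641501, 209.56860985]), array([472.05966078,  26.78746938, 242.00682815])]
```

Emit:
apply_moves:
  targets: "0 0.009 0 -0.06 0 -0.3 1; 0 0.026 0 -0.2 0 -0.88 1; 0 0.052 0 -0.45 0 -1.76 1; 0 0.083 0 -0.79 0 -2.75 1; 0 0.113 0 -1.2 0 -3.72 1"
  force: 70

```text
time: 21.8
tool_pos: [540.7, 29.2, 166.4]
tcp_rot: [180.0, -6.6, 1.9]
ft_force: [6.4, 1.6, -5.3]
finger_gap: 10.8
```

```bash
python3 - <<'E'
from h import *
S=snapshot("side")
s=sense(); print(s["time"],s["tool_pos"],s["tcp_rot"],s["ft_force"],s["wrist_torque"],s["finger_gap"])
for q in("guard_handle","screw_top"): print([(d["at"],d["confidence"]) for d in place_of("side",q)[:2]])
E
```

```text
21.85 [540.01072921  29.1536758  167.6785703 ] [179.97928457  -6.70382848   1.96065277] [ 2.96874786  0.92593458 -2.07926658] [ 0.08822072 -0.53270383  0.02945519] 10.679526636441805
[([167.8, 266.9], 0.65)]
[([339.5, 296.5], 0.58)]
```

Emit:
apply_moves:
  targets: "0 0.031 0 -0.35 0 -0.99 1; 0 0.061 0 -0.77 0 -1.95 1; 0 0.092 0 -1.24 0 -2.88 1; 0 0.122 0 -1.76 0 -3.79 1; 0 0.153 0 -2.34 0 -4.65 1"

```text
time: 22.45
tool_pos: [512.4, 28.1, 210.2]
tcp_rot: [180.0, -15.4, 1.9]
ft_force: [6.4, -0.5, -2.3]
finger_gap: 10.9
```

Emit:
apply_moves:
  targets: "0 0.031 0 -0.5 0 -0.91 1; 0 0.061 0 -1.05 0 -1.79 1; 0 0.092 0 -1.66 0 -2.63 1; 0 0.122 0 -2.31 0 -3.43 1; 0 0.153 0 -3.01 0 -4.18 1"

```text
time: 22.95
tool_pos: [472.4, 26.6, 243.4]
tcp_rot: [180.0, -24.2, 1.9]
ft_force: [6.6, -1.1, 2.0]
finger_gap: 10.3
```

```bash
python3 - <<'E'
from o import *
for _ in range(3): S=snapshot("side")
s=sense(); print(s["time"],s["tool_pos"],s["tcp_rot"],s["joint_pos"],s["ft_force"],s["wrist_torque"],s["finger_gap"])
q=R.from_euler('xyz',s["tcp_rot"],degrees=True)
B=s["tool_pos"]-d*q.apply([0,0,1]); r=B-H; print("guard angle est",np.degrees(np.arctan2(r[2],r@u))-np.degrees(np.arctan2(46,170)),"radius",np.hypot(r[2],r@u),"expect 176.1")
rows([gp(50,25)],1,start=gp(48,24))
for w in("guard_handle","screw_top"): print([(d["at"],d["confidence"]) for d in place_of("side",w)[:2]])
def G(a,p):
    a=np.radians(a); return H+(p[1]+30)*v+u*(p[0]*np.cos(a)-p[2]*np.sin(a))+zz*(p[0]*np.sin(a)+p[2]*np.cos(a))
for a in(40,48,50): print(a,proj("side",G(a,(170,-30,46))),proj("side",G(a,(170,85,22))))
im=S[:,:,::-1].copy()
im=cv2.resize(im[80:270,150:400],None,fx=3,fy=3,interpolation=cv2.INTER_CUBIC)
for a,col in((44,(255,0,0)),(48,(0,255,0)),(52,(0,0,255))):
    Q=np.array([G(a,p) for p in((0,140,6),(220,140,6),(220,-140,6),(0,-140,6))]); z=(proj("side",Q)-[80,150])*3+1.5
    cv2.polylines(im,[np.int32(z[:,::-1])],True,col,1)
cv2.imwrite("pics/e1.png",im)
E
```

```text
23.1 [472.34164097  26.62557403 243.36396048] [179.96927349 -24.18075765   1.93265055] [ -5.24200901 -39.86668435 126.11346292   3.09302424  69.76393655
  -7.62144942] [ 5.69389679 -0.6449579   2.39407386] [-0.1641083  -1.03525399  0.01273795] 10.63695593914286
guard angle est 48.133996127167535 radius 177.3902962634097 expect 176.1
-0.000 0.017 0.000 -0.35 -0.00 -0.47 1
[([150.1, 237.2], 0.95), ([197.1, 154.8], 0.47)]
[]
40 [[154.41704653 245.20669912]] [[137.94516403 230.53291981]]
48 [[152.39588888 236.7807298 ]] [[134.79162646 223.42849948]]
50 [[152.08431279 234.5406943 ]] [[134.1641329  221.51859466]]
```

Emit:
apply_moves:
  targets: "0 0.006 0 -0.1 0 -0.15 1; 0 0.012 0 -0.22 0 -0.3 1; 0 0.017 0 -0.33 0 -0.45 1; 0 0.017 0 -0.33 0 -0.45 1; 0 0.017 0 -0.33 0 -0.45 1"

```text
time: 23.7
tool_pos: [468.0, 26.5, 245.8]
tcp_rot: [180.0, -25.1, 1.9]
ft_force: [7.1, -1.7, 2.4]
finger_gap: 10.7
```

```bash
python3 - <<'E'
from o import *
for _ in range(4): S=snapshot("side")
s=sense(); print(s["time"],s["tool_pos"],s["tcp_rot"],s["ft_force"],s["finger_gap"])
q=R.from_euler('xyz',s["tcp_rot"],degrees=True)
B=s["tool_pos"]-d*q.apply([0,0,1]); r=B-H; print("guard angle est",np.degrees(np.arctan2(r[2],r@u))-np.degrees(np.arctan2(46,170)),"radius",np.hypot(r[2],r@u),"expect 176.1")
for w in("guard_handle","screw_top","key"): print([(d["at"],d["confidence"]) for d in place_of("side",w)[:2]])
def G(a,p):
    a=np.radians(a); return H+(p[1]+30)*v+u*(p[0]*np.cos(a)-p[2]*np.sin(a))+zz*(p[0]*np.sin(a)+p[2]*np.cos(a))
im=cv2.resize(S[80:270,150:400,::-1],None,fx=3.1,fy=3.1,interpolation=cv2.INTER_CUBIC)
for a,col in((46,(255,0,0)),(50,(0,255,0)),(54,(0,0,255))):
    Q=np.array([G(a,p) for p in((0,140,6),(220,140,6),(220,-140,6),(0,-140,6))]); z=(proj("side",Q)-[80,150])*3.1+1.5
    cv2.polylines(im,[np.int32(z[:,::-1])],True,col,1)
cv2.imwrite("pics/e1.png",im)
E
```

```text
23.9 [468.04206538  26.47527303 245.75955586] [179.97555711 -25.06982569   1.93669991] [ 6.86152287 -0.94565129  2.24699562] 10.371294214059233
guard angle est 49.79921413058649 radius 177.3768841819367 expect 176.1
[([151.2, 234.7], 0.67), ([206.9, 206.3], 0.31)]
[]
[([340.5, 297.3], 0.93), ([179.9, 318.7], 0.62)]
```

View pics/e1.png

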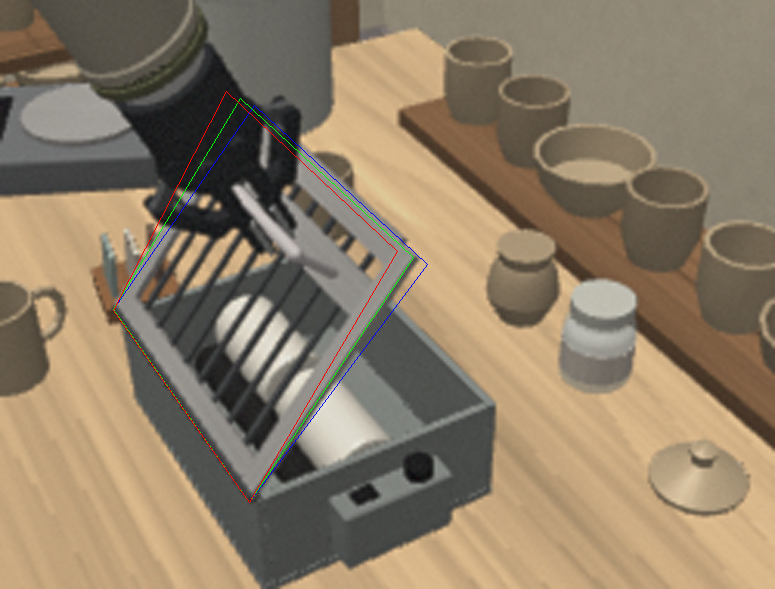

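The view shows the guard open, held at its bar, close to the 50-degree outline. One last numeric check: edge match with the camera bias taken from the shut picture.

```bash
python3 - <<'E'
from o import *
from scipy.ndimage import map_coordinates,gaussian_filter
import itertools
def G(a,p):
    a=np.radians(a); return H+(p[1]+30)*v+u*(p[0]*np.cos(a)-p[2]*np.sin(a))+zz*(p[0]*np.sin(a)+p[2]*np.cos(a))
segs=[((220,-136,6),(220,-70,6)),((216,-140,6),(60,-140,6))]
def score(im,a,sh):
    g=gaussian_filter(im.mean(2),.7); tot=0
    for p,q in segs:
        P=np.array([G(a,np.array(p)+(np.array(q)-np.array(p))*k) for k in np.linspace(0,1,60)]); z=proj("side",P)+sh
        t=z[-1]-z[0]; n=np.array([-t[1],t[0]])/np.linalg.norm(t)
        tot+=abs((map_coordinates(g,(z+.8*n).T,order=1)-map_coordinates(g,(z-.8*n).T,order=1)).mean())
    return tot
S0=np.load("avg0.npz")["S"]; S1=np.mean([snapshot("side").astype(float) for _ in range(4)],0)
sh=[(score(S0,0,np.array(s)),s) for s in itertools.product(np.arange(-2.5,2.6,.25),repeat=2)]
best=sorted(sh,reverse=True)[:4]; print(best)
for s in [best[0][1],(0,0)]:
    A=np.arange(44,57,.5); c=[score(S1,a,np.array(s)) for a in A]; print(s,A[np.argmax(c)],np.round(c,0))
s=sense();print(s["time"],s["tool_pos"],s["finger_gap"],s["qd"].round(1))
E
```

```text
[(np.float64(45.887945155704), (np.float64(-1.75), np.float64(1.25))), (np.float64(45.83607416928366), (np.float64(-1.75), np.float64(1.0))), (np.float64(45.57088779571518), (np.float64(-1.5), np.float64(0.75))), (np.float64(45.4188940492558), (np.float64(-1.5), np.float64(1.0)))]
(np.float64(-1.75), np.float64(1.25)) 47.5 [16. 20. 24. 29. 34. 40. 45. 48. 48. 40. 26. 24. 35. 37. 32. 24. 17. 15.
 13. 11.  8.  5.  4.  3.  2.  4.]
(0, 0) 47.0 [20. 22. 24. 27. 30. 33. 34. 34. 30. 20.  6. 13. 25. 30. 27. 21. 17. 13.
 10.  8.  6.  5.  4.  2.  3.  5.]
24.25 [468.06527805  26.46893574 245.78208481] 10.772535860129082 [ 0.1  0.  -0.  -0.  -0.1  0.1]
```

```bash
python3 - <<'E'
from o import *
from scipy.ndimage import map_coordinates,gaussian_filter
def G(a,p):
    a=np.radians(a); return H+(p[1]+30)*v+u*(p[0]*np.cos(a)-p[2]*np.sin(a))+zz*(p[0]*np.sin(a)+p[2]*np.cos(a))
S1=np.mean([snapshot("side").astype(float) for _ in range(4)],0); g=gaussian_filter(S1.mean(2),.5)
A=np.arange(44,57,.5); print(A)
for sh in((-1.75,1.25),(-.8,.6)):
  for p,q in [((220,-136,6),(220,-70,6)),((220,-136,0),(220,-70,0)),((216,-140,6),(60,-140,6)),((216,-140,0),(60,-140,0))]:
    o=[]
    for a in A:
        P=np.array([G(a,np.array(p)+(np.array(q)-np.array(p))*k) for k in np.linspace(0,1,60)]); z=proj("side",P)+sh
        t=z[-1]-z[0]; n=np.array([-t[1],t[0]])/np.linalg.norm(t)
        o.append((map_coordinates(g,(z+.7*n).T,order=1)-map_coordinates(g,(z-.7*n).T,order=1)).mean())
    print(sh,p,np.round(o).astype(int))
E
```

```text
[44.  44.5 45.  45.5 46.  46.5 47.  47.5 48.  48.5 49.  49.5 50.  50.5
 51.  51.5 52.  52.5 53.  53.5 54.  54.5 55.  55.5 56.  56.5]
(-1.75, 1.25) (220, -136, 6) [ -6  -8 -10 -12 -14 -16 -18 -19 -20 -20 -18 -16 -12  -8  -4   1   4   5
   5   3   1   0  -1  -2  -2  -1]
(-1.75, 1.25) (220, -136, 0) [ -3  -4  -5  -6  -8 -10 -12 -14 -16 -18 -19 -20 -20 -18 -16 -12  -8  -3
   1   4   5   5   4   1   0  -1]
(-1.75, 1.25) (216, -140, 6) [  6   8  12  16  20  24  29  33  34  27  10 -11 -27 -33 -29 -22 -16 -11
  -8  -6  -5  -4  -2  -1   1   3]
(-1.75, 1.25) (216, -140, 0) [  0   0   0   0   0   1   1   3   5  10  17  27  34  34  24  10  -1  -6
  -8  -9  -9 -10 -10 -10 -10  -9]
(-0.8, 0.6) (220, -136, 6) [-14 -14 -15 -15 -15 -14 -14 -12  -9  -6  -3   0   2   4   4   4   2   1
  -1  -2  -2  -2  -1   0   1   2]
(-0.8, 0.6) (220, -136, 0) [-11 -12 -13 -14 -14 -15 -15 -15 -14 -13 -12  -9  -6  -3   0   2   4   4
   4   2   1  -1  -2  -2  -2  -1]
(-0.8, 0.6) (216, -140, 6) [  5   8  11  15  20  25  29  33  33  26  10 -11 -28 -33 -29 -22 -16 -11
  -8  -6  -5  -4  -2  -1   1   3]
(-0.8, 0.6) (216, -140, 0) [  0   0   0   0   0   1   1   3   5  10  17  27  34  34  24  10  -1  -6
  -9  -9 -10 -10 -11 -11 -10  -9]
```

The edge match gives 49.8 to 50.5 degrees and the arm pose gives 49.8 degrees, so I'm handing it in.

```bash
python3 -c "
from bench import *
print(hand_in())"
```

```text
the job is handed in; nothing more can be done
None
```

The job is handed in at about 24.5 s, inside the 69 s limit, with the guard held open at about 50 degrees. `hand_in` gives no verdict, so what follows rests on my own checks.

- **Screw:** I fitted the key over the bar and turned it anticlockwise until the wrist torque jumped from about 0.1 to 0.87 N m, which I took as the stop. A picture afterwards showed the bar turned well round from where it started, with the key lifted clear.
- **Key:** It is back in its brown block. The picture shows it standing upright.
- **Guard angle:** The arm's pose gave 49.8 degrees, and matching the guard's edges in the image gave 49.8 to 50.5. The hand's distance from the hinge came out 1.3 mm longer than it should be. That suggests the bar slid slightly in the pads, and the true angle could be as low as 49.3.
- **Grip:** The first hold on the bar closed to only 9.5 mm on a 12 mm bar, so I opened, went lower and gripped again. It now reads 10.4 to 11 mm at a 70 N grip.
- **Forces and bystanders:** Forces stayed below about 8 N wherever I read them. I saw no bystander moved in the pictures, but I did not measure their positions again at the end.

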